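# Lock the grooved plug into the utility sink's transfer coupler

### The arm

A 6-joint arm with a two-finger parallel gripper is mounted at the origin on the work surface. World frame = base frame: x ahead of the robot, y to its left, z up, the work surface at z = 0. Lengths are in m, angles in rad, forces in N, time in s.
With the tool pointing down it reaches from about 0.2 to 0.875 m from the base axis. Payload 3.4 kg.
Tool frame: the origin (TCP) lies on the centre line of the jaws, within the pads' length; the fingertips stand 17 mm ahead of it and the grasp point (between the pads) lies 2 mm behind it; z points along the fingers, y is the line along which they close (so a half turn about z gives the same grasp; the last joint's range is limited). The gripper opens to 94 mm and grips with 3 to 60 N. Pads are 16 mm wide; open, the fingers measure 119 mm over their backs; the gripper's body (75 mm by 177 mm) begins 78 mm behind the grasp point.
Start: joints at [-1.288, 0.276, 1.505, -0, 1.361, -0.121], TCP at [0.226, -0.529, 0.198] pointing down, gripper open.
Joint ranges: [-2.89, 2.89], [-0.75, 2.08], [0.22, 2.7], [-1.18, 4.32], [0.11, 2.71], [-2.7, 2.7]. Speed limits (rad/s): [2.57, 2.57, 3.14, 3.14, 3.14, 3.14].

### API

Orientations are given as a unit quaternion [x, y, z, w].
In Python, from rig import manip, open_jaws, gripper_close, planner, status, cams, close_job gives the robot as it stands. The module is installed in compiled form; this text tells all that it offers. Calls block until the motion is done:
- manip.move_ptp(position, orientation): joint-space move of the TCP to a pose.
- manip.move_straight(position, orientation=None, velocity=0.15): straight line of the TCP; orientation=None keeps the orientation; velocity is the mean speed in m/s.
- manip.goto_joints(angles): joint-space move.
- open_jaws() and gripper_close(): open the fingers fully, or close them until they stop; the grip force is fixed at half the most.
- manip.wait(seconds).
- planner.inverse_kinematics(position, orientation): joint angles nearest the present ones, or None.
- status.sense(): the state.
- cams.camera(name): name is "scene" or "side" or "wrist"; returns the picture (384x512x3 uint8, red, green, blue); there is no depth.
- cams.camera_info(name): a dict with "fx", "fy", "cx", "cy" (pixels), "pose" (4x4, takes a point from camera to world coordinates). Camera axes: x right, y up, looking along -z (the intrinsics and any distortion apply to the point x, -y, -z); pixel columns grow to the right and rows downward; lengths in m; the calibration is good to about 2 mm. A picture is of the moment at which its call begins: read the wrist's pose just before it. camera_info takes no time and is no camera call; for the wrist camera it gives the pose at the moment of the call.
A pose or a line that the arm cannot do raises manip.MotionError and nothing moves.
- close_job(): hands the job in; it is judged then, once.
The state is a dict: "clock": time; "q": joint angles; "joint_velocities": joint speeds; "joint_efforts": joint torques, N m; "tool_pos": TCP position; "tool_rot": TCP orientation; "ft_force": force on the tool from outside, world axes, zero at the start; "ft_torque": the same for the moment, N m; "finger_gap": finger opening in m; "gripper_force": force on a finger pad.
Only numpy, scipy, OpenCV 4.12 (cv2) and the standard library are available. Lean on these libraries where they do the work, as an engineer would, in place of code of your own. Each camera call takes 0.05 s, during which the arm holds its last target. There are 200 camera calls.

### The job

Plug off the transfer standpipe on the sink ledge: set the grooved metal plug foot-down into the coupler's mouth, feeling gently for the bore and never forcing it, until it rests on the gasket. Then swing the two cam arms down together, neither running far ahead of the other, and squeeze them lightly home against the coupler's sides so that the plug is locked; let go and leave the other things on the ledge alone.

Things in the scene. Friction and masses are not known exactly. Their poses are not given: they have to be found in the camera images.
- standpipe: Fixed square steel foot plate, 110 x 110 x 6 mm, flat on the ledge, under an upright aluminium pipe with a groove coupler, mouth upward. Origin: centre of the plate's underside; x, y along its edges, z up; cam arms on the +y and -y sides. The coupler stands on a shifted rubber foot: vertical, but its axis lies up to 6 mm off the plate's centre in x and up to 6 mm in y, fixed and not measured.
- mouth_nominal (a point): Point 92 mm straight above the plate's centre, level with the coupler's mouth rim (rim outer diameter 52 mm). The true mouth centre is off sideways by the unmeasured shift, up to 6 mm in x and up to 6 mm in y. Bore diameter 43 mm, widening to 43.8 mm in the top 2 mm.
- gasket_nominal (a point): Point 64 mm above the plate's underside centre, level with the rubber gasket's top down in the bore (same unmeasured sideways shift). The gasket springs, about 4 N per mm, at most 4 mm. A plug resting on it by its weight has its foot about 63 mm above the ledge; the closed cams pull the foot to about 62 mm.
- plug_center (a point): Loose aluminium plug, 0.18-0.35 kg, 48 mm tall, standing on its foot. This point: on its axis, 24 mm above the foot; x, y square to the head's flats. From the foot up: land of diameter 40 mm with 0.5 mm chamfer, 0-10 mm; groove down to diameter 26 mm, 10-27 mm; upper land of diameter 40 mm, 27-32 mm; square grip head 28 x 28 mm, 32-48 mm (grasp here).
- cam_left (a joint): Angle (rad) of the steel cam arm on the +y side, about the plate's x axis; pivot 25 mm from the coupler's axis, 84 mm above the ledge. 0: points out and 40 degrees above level; 0.70: level; 2.27 (stop): hangs straight down at the coupler's side. Bar 14 mm wide, 5 mm thick, reaching 55 mm from the pivot; closed, the two bars are 65 mm over their outer faces. Stays where left (friction 0.1 N m).
- cam_right (a joint): The same for the cam arm on the plate's -y side: mirror image, same values. The bar's mid-thickness runs 5 mm to the upper (closed: outer) side of the pivot. In the last third of the travel the cams enter the plug's groove and wedge it down; they are blocked if the plug stands more than a few mm too high.
- jug: Closed yellow jug, 90 x 130 x 192 mm, bystander. Origin: centre of its underside.
- funnel: Plastic funnel standing mouth down, 110 mm wide, 130 mm tall, bystander. Origin: centre of its underside.
- scraper: Silicone scraper lying flat, handle along -x, 180 x 80 x 12 mm, bystander. Origin: on the ledge 70 mm from the blade's front edge.
- wiper: Black wiper arm lying along its y, 320 x 30 x 16 mm, bystander. Origin: underside, near its middle.
Not all that is in view belongs to the job. Of the things that look like the part that bears plug_center, the middle-sized one is meant.

How it is judged:
By the outcome, as a careful person would: the job done as asked, in the order asked, and still so for the second after the job is handed in, with the robot touching nothing.
It also fails if it takes over 72 s, if anything falls off the work surface, if the arm or the gripper's body presses on something with over 40 N, if the wrist force passes 120 N, or if a joint passes its speed limit or range.

## Working session

There is one attempt and no reset: what is moved stays moved. The work goes in short steps, each a Python script; the robot and the scene stay as the last script left them, time stands still between calls to the robot, and variables do not carry over. Pictures are saved under pics/ and viewed, at most 10 in all, crops included, and the job is handed in when it is done.

```bash
mkdir -p pics; python3 - <<'E'
from rig import *
import cv2,numpy as np
for n in ["scene","side"]:
    i=cams.camera_info(n); print(n,i)
    cv2.imwrite(f"pics/{n}0.png",cams.camera(n)[:,:,::-1])
s=status.sense();print(s)
E
```

```text
scene {'fx': 408.3606943557011, 'fy': 408.3606943557011, 'cx': 260.14765170217066, 'cy': 197.8325960178713, 'pose': array([[-0.78393807, -0.45980776,  0.41715456,  1.07152368],
       [ 0.62049447, -0.55789726,  0.55112364,  0.67531945],
       [-0.02068154,  0.6908889 ,  0.72266507,  0.90156088],
       [ 0.        ,  0.        ,  0.        ,  1.        ]])}
side {'fx': 459.88676238825724, 'fy': 459.88676238825724, 'cx': 260.5328351198272, 'cy': 185.97925232017542, 'pose': array([[-0.96023067,  0.13984708, -0.24166063,  0.23499176],
       [-0.27910392, -0.50439434,  0.81712138,  1.21242659],
       [-0.00762021,  0.85207344,  0.52336678,  0.84412165],
       [ 0.        ,  0.        ,  0.        ,  1.        ]])}
{'clock': 0.1, 'q': array([-1.28800438e+00,  2.76559299e-01,  1.50599765e+00,  1.02951895e-05,
        1.36073901e+00, -1.20999590e-01]), 'joint_velocities': array([ 9.87579575e-05, -2.45096692e-03, -2.73875646e-03, -4.22971910e-04,
        6.33808865e-04,  6.29985119e-04]), 'joint_efforts': array([ 2.27292156e-03, -4.05453873e+01, -2.37780672e+01,  7.03281490e-02,
        2.98546592e-02, -4.68561007e-05]), 'tool_pos': array([ 0.22577093, -0.52824148,  0.19687911]), 'tool_rot': array([ 9.79688047e-01,  2.00525822e-01, -6.38031369e-05, -8.49272757e-04]), 'ft_force': array([0.2763355 , 0.50201214, 0.08187388]), 'ft_torque': array([ 0.02318536, -0.05164528, -0.02681186]), 'gripper_force': 0.0, 'finger_gap': 0.0940652045749167}
```

View pics/scene0.png

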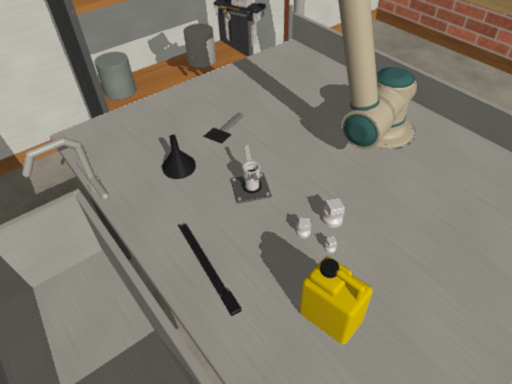

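View pics/side0.png

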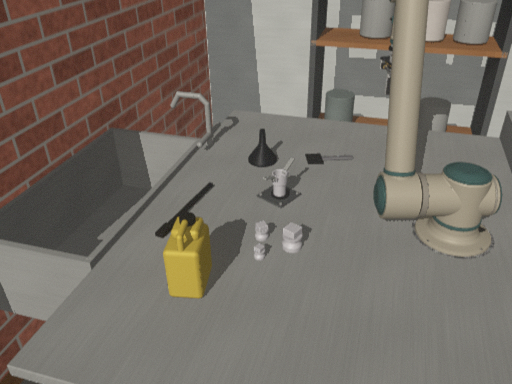

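Candidates for the plug are the big one (scene 334,212 / side 292,237), the middle one (304,227 / 261,231) and the small one (331,244 / 259,251). I choose the middle one. The standpipe is at scene (252,180) / side (280,188).

```bash
cat > h.py <<'E'
from rig import *
import cv2,numpy as np
from scipy.spatial.transform import Rotation as R
def ray(i,u,v):
    P=np.array(i["pose"]);d=np.array([(u-i["cx"])/i["fx"],-(v-i["cy"])/i["fy"],-1.]);return P[:3,3],P[:3,:3]@d
def tri(obs):
    A=np.zeros((3,3));b=np.zeros(3)
    for i,u,v in obs:
        o,d=ray(i,u,v);d=d/np.linalg.norm(d);M=np.eye(3)-np.outer(d,d);A+=M;b+=M@o
    return np.linalg.solve(A,b)
def onz(i,u,v,z):
    o,d=ray(i,u,v);return o+d*(z-o[2])/d[2]
def proj(i,p):
    P=np.array(i["pose"]);c=P[:3,:3].T@(np.asarray(p)-P[:3,3]);return i["cx"]+i["fx"]*c[0]/-c[2], i["cy"]+i["fy"]*c[1]/c[2]
def down(yaw): # tool z down, tool y axis at world angle yaw+90 (x axis at yaw)
    return (R.from_euler('z',yaw)*R.from_euler('x',np.pi)).as_quat()
def snap(n,name):
    i=cams.camera_info(n);im=cams.camera(n)[:,:,::-1].copy();cv2.imwrite(f"pics/{name}.png",im);np.save(f"pics/{name}.npy",{k:np.array(v) for k,v in i.items()},allow_pickle=True);return i,im
def load(name): return np.load(f"pics/{name}.npy",allow_pickle=True).item()
E
python3 - <<'E'
from h import *
a=cams.camera_info("scene");b=cams.camera_info("side")
print("plug",tri([(a,304,227),(b,261,231)]),onz(a,304,227,.024))
print("big",tri([(a,334,212),(b,292,237)]))
print("small",tri([(a,331,244),(b,259,251)]))
print("mouth",tri([(a,252,168),(b,280,173)]))
for c in [(233,183),(264,175),(271,193),(239,201)]: print(onz(a,*c,.006))
w=cams.camera_info("wrist");s=status.sense()
print(w,s['tool_pos'],R.from_quat(s['tool_rot']).as_matrix())
ims=[cv2.resize(cams.camera(n)[y:y+110,x:x+130,::-1],None,fx=3,fy=3,interpolation=cv2.INTER_CUBIC) for n,x,y in [("scene",215,130),("side",225,150),("scene",270,180),("side",225,190)]]
cv2.imwrite("pics/c.png",np.vstack([np.hstack(ims[:2]),np.hstack(ims[2:])])[:, :][:600] if 0 else cv2.resize(np.vstack([np.hstack(ims[:2]),np.hstack(ims[2:])]),(700,592)))
E
```

```text
plug [0.54153411 0.17257538 0.02399143] [0.54050222 0.17133534 0.024     ]
big [0.44480986 0.19115593 0.03505523]
small [0.52285376 0.25900328 0.0204948 ]
mouth [ 0.54443437 -0.0566541   0.09019727]
[ 0.58046712 -0.112756    0.006     ]
[ 0.48219831 -0.07918978  0.006     ]
[ 0.51614379 -0.0025597   0.006     ]
[ 0.61202242 -0.03788611  0.006     ]
{'fx': 281.6764931843391, 'fy': 281.6764931843391, 'cx': 256.5144158576689, 'cy': 193.19518519826235, 'pose': array([[ 0.3930794 ,  0.88519376,  0.24883848,  0.29780416],
       [-0.9195039 ,  0.37873017,  0.10524277, -0.4972166 ],
       [-0.00108239, -0.27017672,  0.96281014,  0.38387027],
       [ 0.        ,  0.        ,  0.        ,  1.        ]])} [ 0.22577093 -0.52824148  0.19687911] [[ 9.19578781e-01  3.92905394e-01 -4.65616577e-04]
 [ 3.92905611e-01 -9.19577346e-01  1.63845638e-03]
 [ 2.15587895e-04 -1.68963309e-03 -9.99998549e-01]]
```

View pics/c.png

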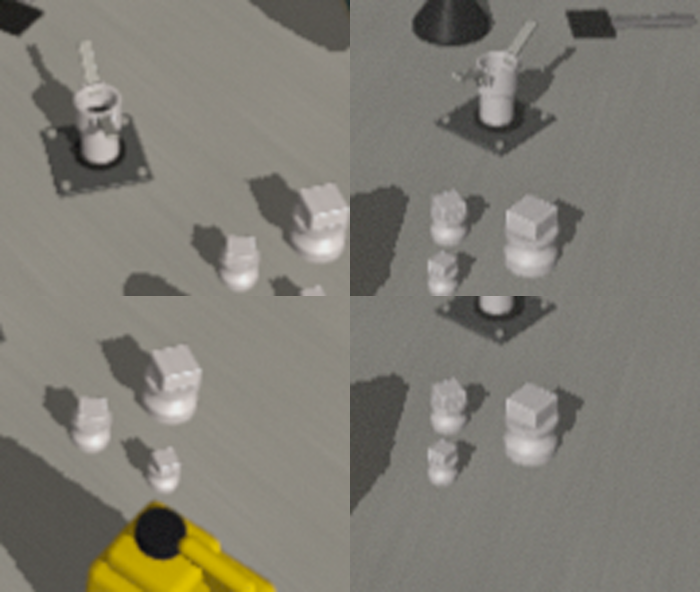

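The crop shows the middle plug at scene (304,227). The big one is to its right and the small one is below it, so the choice holds. The standpipe's arms are raised, at oblique yaw. Next I take close wrist views.

```bash
python3 - <<'E'
from h import *
q=down(0)
for k,(x,y,z) in enumerate([(.50,.14,.17),(.50,.20,.17),(.545,-.09,.21),(.545,-.02,.21)]):
    manip.move_ptp([x,y,z],q); manip.wait(.3)
    i,im=snap("wrist",f"w{k}")
    g=(0.5415,.1726,.048) if k<2 else (.5461,-.0575,.05)
    print(proj(i,g),status.sense()['clock'])
def crop(k,g):
    im=cv2.imread(f"pics/w{k}.png");u,v=map(int,proj(load(f"w{k}"),g));
    u0=max(0,min(512-200,u-100));v0=max(0,min(384-150,v-75));print(k,u0,v0)
    return cv2.resize(im[v0:v0+150,u0:u0+200],None,fx=2,fy=2,interpolation=cv2.INTER_CUBIC)
c=[crop(k,(0.5415,.1726,.048) if k<2 else (.5461,-.0575,.05)) for k in range(4)]
cv2.imwrite("pics/w.png",np.vstack([np.hstack(c[:2]),np.hstack(c[2:])]))
E
```

```text
(np.float64(226.53058977359368), np.float64(149.2928602213245)) 3.2083
(np.float64(281.00160630817334), np.float64(149.16403048498725)) 3.9083
(np.float64(231.73304247773828), np.float64(177.75392366626826)) 5.3917
(np.float64(285.74411206499195), np.float64(177.8116749256246)) 6.125
0 126 74
1 181 74
2 131 102
3 185 102
```

View pics/w.png

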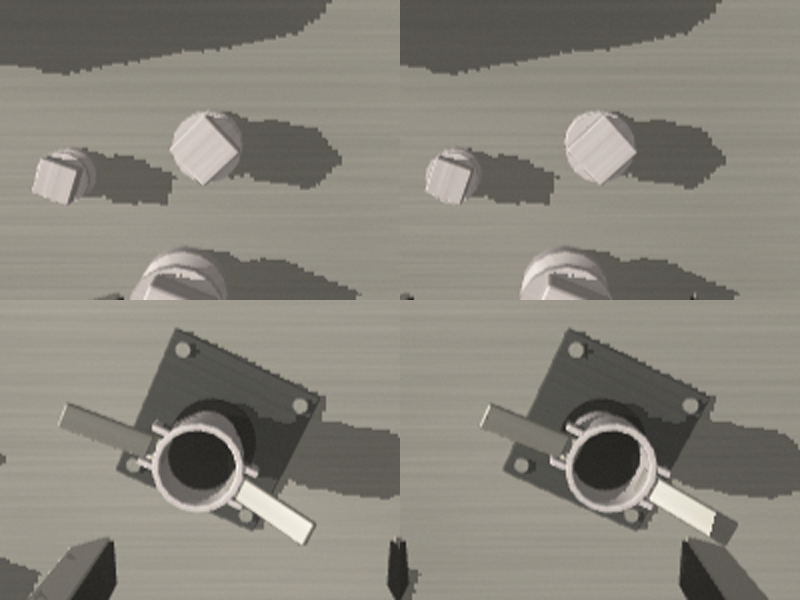

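The wrist views show:
- **Plug:** the head's centre is at (229,148.5) in w0 and (281.2,149) in w1, with its flats at about 45°.
- **Mouth rim:** centred at (230,185.5) in w2 and (290.7,184.7) in w3.
- **Plate and arms:** the plate's edges lie at about 25°. The arms lie at image left-up and right-down.

```bash
python3 - <<'E'
from h import *
w=[load(f"w{k}") for k in range(4)]
print("plugtop",tri([(w[0],229,148.5),(w[1],281.2,149)]))
def px(k,x,y):
    u0,v0=[(126,74),(181,74),(131,102),(185,102)][k]; return u0+x/2,v0+y/2
cs=[]
for k,pts in [(0,[(205,113),(240,150),(207,185),(172,148)]),(1,[(200,113),(236,152),(200,185),(165,150)])]:
    P=[onz(w[k],*px(k,*p),.048)[:2] for p in pts]; c=np.mean(P,0); e=np.array(P[1])-P[0]; print(k,c,np.degrees([np.arctan2(*(P[(j+1)%4]-P[j])[::-1])%(np.pi/2) for j in range(4)]),[np.linalg.norm(P[(j+1)%4]-P[j]) for j in range(4)])
print("mouth",tri([(w[2],230,185.5),(w[3],290.7,184.7)]),onz(w[2],230,185.5,.092),onz(w[3],290.7,184.7,.092))
# sub-pixel: fit rim outer circle by gradient search
def fit(k,c0,z,r):
    im=cv2.GaussianBlur(cv2.imread(f"pics/w{k}.png",0).astype(float),(0,0),.8)
    t=np.linspace(0,2*np.pi,180); best=None
    def prof(c,rr):
        P=[proj(w[k],(c[0]+rr*np.cos(a),c[1]+rr*np.sin(a),z)) for a in t];P=np.array(P,np.float32)
        return cv2.remap(im.astype(np.float32),P[:,0:1],P[:,1:2],cv2.INTER_LINEAR).ravel()
    for dx in np.arange(-4,4.1,.5):
        for dy in np.arange(-4,4.1,.5):
            c=(c0[0]+dx/1e3,c0[1]+dy/1e3); s=np.mean(prof(c,r-.0018))-.5*np.mean(prof(c,r+.0015))-.5*np.mean(prof(c,.0205))
            if best is None or s>best[0]: best=(s,c)
    return best
for k in (2,3): print("rimfit",fit(k,onz(w[k],*[(230,185.5),(290.7,184.7)][k-2],.092),.092,.026))
for k,pts in [(2,[(178,30),(322,98),(254,230),(120,170)]),(3,[(570,30),(714,98),(640,230),(505,168)])]:
    P=np.array([onz(w[k],*px(k,p[0]-(400 if k==3 else 0),p[1]),.006)[:2] for p in pts]); print("plate",P.mean(0),np.degrees([np.arctan2(*(P[(j+1)%4]-P[j])[::-1])%(np.pi/2) for j in range(4)]),[np.linalg.norm(P[(j+1)%4]-P[j]) for j in range(4)])
for nm,p,ys in [("grasp",(.54,.171,.051),(45,-45,135,-135)),("ins",(.545,-.06,.12),(64.7,-115.3)),("cam",(.545,-.06,.12),(154.7,-25.3))]:
    for y in ys: print(nm,y,planner.inverse_kinematics(list(p),down(np.radians(y))))
E
```

```text
plugtop [0.54042589 0.17119838 0.03446096]
0 [0.54219125 0.16987729] [43.22445188 46.20660788 42.24376456 45.22348755] [np.float64(0.02709044127947375), np.float64(0.026746632619355684), np.float64(0.027570143993470884), np.float64(0.026254516385399832)]
1 [0.54150992 0.1724604 ] [44.00526987 43.41024373 45.28064311 46.58568946] [np.float64(0.02898088067015276), np.float64(0.02650520788327573), np.float64(0.027490405986299926), np.float64(0.027143172504165317)]
mouth [ 0.54670888 -0.05897625  0.09043439] [ 0.54660839 -0.05912232  0.092     ] [ 0.54759212 -0.05875867  0.092     ]
rimfit (np.float32(72.51316), (np.float64(0.5461083852066871), np.float64(-0.05762231778441541)))
rimfit (np.float32(66.40956), (np.float64(0.546092122556132), np.float64(-0.05775866874893565)))
plate [ 0.54839551 -0.06585602] [65.24553917 64.33110204 64.64069387 65.2032112 ] [np.float64(0.10799911891501922), np.float64(0.10784442577139824), np.float64(0.10636275985796131), np.float64(0.10670791804779438)]
plate [ 0.54882101 -0.0658875 ] [65.55893712 64.27045709 64.39302524 64.53008568] [np.float64(0.11000964423737591), np.float64(0.1077614106980475), np.float64(0.10950391626337863), np.float64(0.10552303415742322)]
grasp 45 [ 1.83845556e-01  3.82399501e-01  1.73927342e+00 -4.44089210e-16
  1.01991973e+00  9.69243719e-01]
grasp -45 [ 1.83845556e-01  3.82399501e-01  1.73927342e+00 -4.44089210e-16
  1.01991973e+00  2.54004005e+00]
grasp 135 [ 0.18384556  0.3823995   1.73927342  0.          1.01991973 -0.60155261]
grasp -135 [ 0.18384556  0.3823995   1.73927342  0.          1.01991973 -2.17234893]
ins 64.7 [-2.36565316e-01  2.91362087e-01  1.68550899e+00 -4.44089210e-16
  1.16472157e+00  2.05002985e-01]
ins -115.3 None
cam 154.7 [-0.23656532  0.29136209  1.68550899  0.          1.16472157 -1.36579334]
cam -25.3 [-2.36565316e-01  2.91362087e-01  1.68550899e+00 -4.44089210e-16
  1.16472157e+00  1.77579931e+00]
```

```bash
python3 - <<'E'
from h import *
q=down(np.radians(134.5))
manip.move_ptp([.5417,.1712,.12],q); manip.move_straight([.5417,.1712,.051],velocity=.06)
print(status.sense()['tool_pos'],status.sense()['ft_force'])
gripper_close(); s=status.sense(); print(s['finger_gap'],s['gripper_force'],s['ft_force'])
manip.move_straight([.5417,.1712,.19],velocity=.12)
manip.move_ptp([.5461,-.0577,.17],down(np.radians(64.7))); manip.wait(.5)
s=status.sense(); print(s['finger_gap'],s['ft_force'],s['ft_torque'],s['tool_pos'],s['clock'])
i,im=snap("wrist","g0"); T=s['tool_pos'];M=R.from_quat(s['tool_rot']).as_matrix()
u,v=map(int,proj(i,T)); print(u,v,[proj(i,T+M@np.array([x,y,.003])) for x in(-.014,.014) for y in (-.014,.014)],[proj(i,T+M@np.array([x,0,.051])) for x in(-.02,.02)])
u0,v0=max(0,min(312,u-100)),max(0,min(234,v-75));print(u0,v0)
cv2.imwrite("pics/gc.png",cv2.resize(im[v0:v0+150,u0:u0+200],None,fx=4,fy=4,interpolation=cv2.INTER_CUBIC))
E
```

```text
[0.54209261 0.17125802 0.05143786] [-0.38431754 -0.52696296  0.04502805]
0.00047631620265528563 0.0 [-0.71056385  0.11866462  0.32942147]
0.00037891142258248024 [-0.33430985  0.70345432 -0.42004809] [-0.01613344 -0.01472433 -0.0202338 ] [ 0.54614619 -0.05733082  0.17005268] 13.3083
257 228 [(np.float64(238.2271195405138), np.float64(244.71696014306283)), (np.float64(276.1446292630143), np.float64(244.71711261231513)), (np.float64(237.54265558477388), np.float64(208.78137752743632)), (np.float64(276.8938049395859), np.float64(208.7834878128096))] [(np.float64(257.04085674318355), np.float64(227.14075794883763)), (np.float64(257.07228338109644), np.float64(184.37056418874874))]
157 153
```

View pics/gc.png

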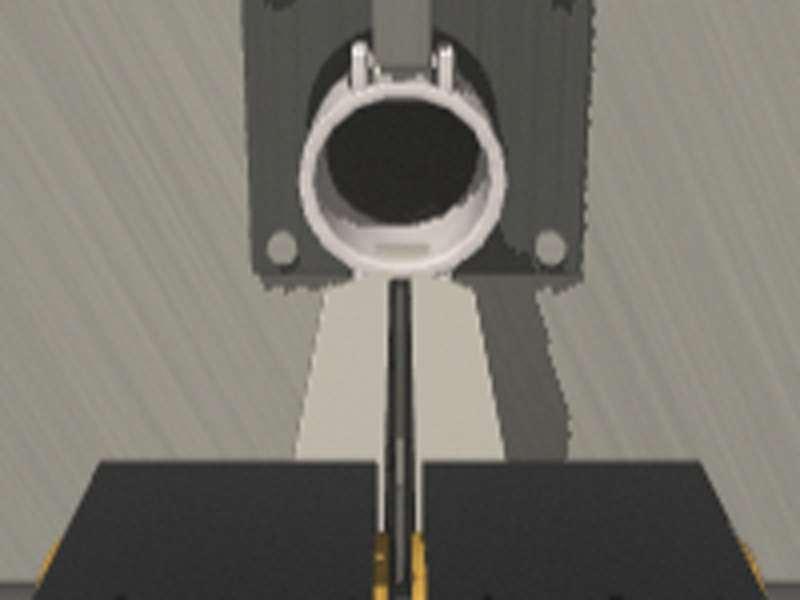

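The jaws closed on nothing (gap 0), so the plug was missed. I look at the plug again.

```bash
python3 - <<'E'
from h import *
q=down(np.radians(0))
open_jaws()
for k,(x,y) in enumerate([(.50,.12),(.50,.23)]):
    manip.move_ptp([x,y,.17],q); manip.wait(.4); snap("wrist",f"v{k}")
a=snap("side","s1")[1];
print(status.sense()['clock'])
g=(.54,.171,.04);o=[]
for k in range(2):
    im=cv2.imread(f"pics/v{k}.png");u,v=map(int,proj(load(f"v{k}"),g));u0=max(0,min(412,u-50));v0=max(0,v-50);print(k,u0,v0)
    o.append(cv2.resize(im[v0:v0+100,u0:u0+100],None,fx=4,fy=4,interpolation=cv2.INTER_CUBIC))
cv2.imwrite("pics/v.png",np.hstack(o))
E
```

```text
17.5917
0 160 99
1 258 99
```

View pics/v.png

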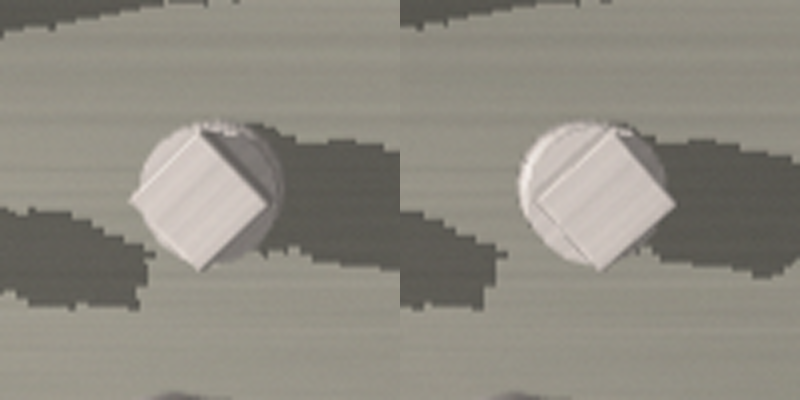

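The plug still stands undisturbed. The head's centre is at (210,149.5) in v0 and (309.6,149.5) in v1.

```bash
python3 - <<'E'
from h import *
w=[load(f"v{k}") for k in range(2)]
print(tri([(w[0],210,149.5),(w[1],309.6,149.5)]), [i['pose'][:3,3] for i in w])
for a,b in zip([(130,200),(202,130),(268,205),(200,272)],[(135,203),(212,132),(277,203),(202,270)]):
    print(tri([(w[0],160+a[0]/4,99+a[1]/4),(w[1],258+b[0]/4,99+b[1]/4)]))
# foot land circle leftmost/rightmost extents: v0 right 283, v1 left 518
print(onz(w[0],160+283/4,99+185/4,.005),onz(w[1],258+118/4,99+185/4,.005))
sc=cams.camera_info("scene");sd=cams.camera_info("side")
print("big top etc", tri([(sc,338,203),(sd,293,229)]))
for z in (.03,.04,.048): print(z,proj(sc,(.5405,.171,z)),proj(sd,(.5405,.171,z)))
E
```

```text
[0.54100831 0.17108359 0.04616217] [array([0.57837024, 0.12016474, 0.35690264]), array([0.57841541, 0.22953236, 0.357069  ])]
[0.54101638 0.19054224 0.04497694]
[0.55994787 0.17005935 0.04379318]
[0.54071658 0.15221289 0.04836193]
[0.52213832 0.17167129 0.04782002]
[0.54128612 0.15190011 0.005     ] [0.54133537 0.19099217 0.005     ]
big top etc [0.44036198 0.19684383 0.07073664]
0.03 (np.float64(304.04167693946766), np.float64(225.5402079603591)) (np.float64(261.72831533567245), np.float64(228.76403081367727))
0.04 (np.float64(304.2491053307252), np.float64(223.20429387992885)) (np.float64(261.7069222832179), np.float64(226.01840849004657))
0.048 (np.float64(304.4169817337212), np.float64(221.31378674562055)) (np.float64(261.68968765298104), np.float64(223.80648545482285))
```

```bash
python3 - <<'E'
from h import *
q=down(np.radians(134.5)); g=[.541,.1712]
manip.move_ptp(g+[.12],q); manip.move_straight(g+[.050],velocity=.06); manip.wait(.2)
s=status.sense();print(s['tool_pos'],s['finger_gap'],s['ft_force'])
i,a=snap("wrist","x0"); gripper_close(); s=status.sense(); print(s['finger_gap'],s['gripper_force'],s['ft_force'],s['tool_pos'])
manip.wait(.3); s=status.sense(); print(s['finger_gap'],s['gripper_force'],s['clock'])
_,b=snap("wrist","x1");j,c=snap("side","x2");
print(proj(i,(*g,.048)))
u,v=map(int,proj(j,(*g,.05)));c=cv2.resize(c[v-38:v+37,u-50:u+50],(400,300),interpolation=cv2.INTER_CUBIC)
k,d=snap("scene","x3");u,v=map(int,proj(k,(*g,.05)));d=cv2.resize(d[v-38:v+37,u-50:u+50],(400,300),interpolation=cv2.INTER_CUBIC)
cr=lambda m:cv2.resize(m[154:304,156:356],(400,300),interpolation=cv2.INTER_CUBIC)
cv2.imwrite("pics/x.png",np.vstack([np.hstack([cr(a),cr(b)]),np.hstack([c,d])]))
E
```

```text
[0.54123327 0.1712365  0.05033886] 0.09377313323661911 [ 0.062351   -0.31604157 -0.37208311]
0.0004618280630099229 0.0 [-0.37162101  0.24808783  0.09511926] [0.54099844 0.17119261 0.04998449]
0.0006270799311254739 0.0 22.9917
(np.float64(256.34638971486305), np.float64(227.78993505974847))
```

View pics/x.png

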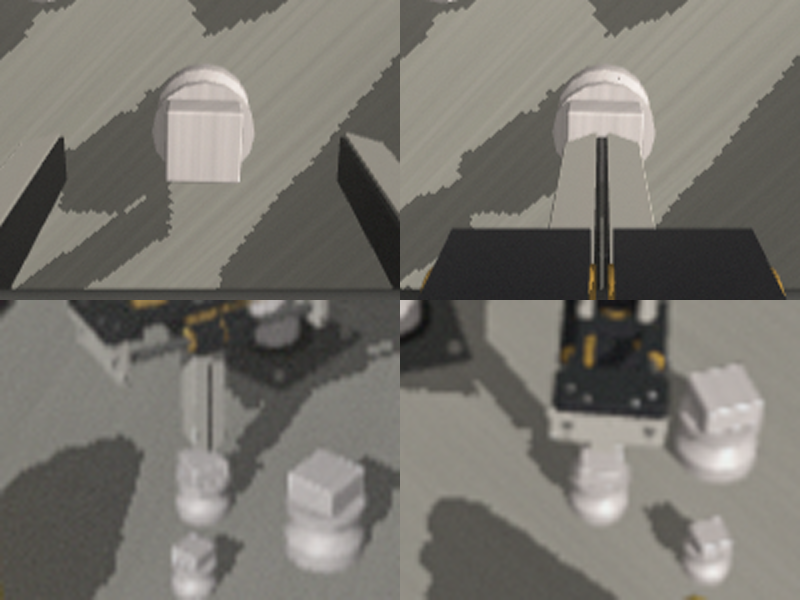

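The fingers closed just above the head. The real fingertips therefore sit higher than the stated 17 mm ahead of the TCP. I calibrate by touching the head's top gently with the closed fingers.

```bash
python3 - <<'E'
from h import *
f0=np.mean([status.sense()['ft_force'] for _ in range(5)],0);z=.050
while z>.028:
    z-=.001; manip.move_straight([.541,.1712,z],velocity=.02)
    s=status.sense(); f=s['ft_force']-f0
    if f[2]>2.5: break
print(z,s['tool_pos'],f,s['clock'])
E
```

```text
0.039999999999999994 [0.54120588 0.17123426 0.0404801 ] [-0.26666588 -0.1160155   2.86797213] 25.6417
```

The tips sit about 8 mm behind the TCP: contact came at tool z 0.040 on the 48 mm top, which agrees with the image estimate. I regrasp using that.

```bash
python3 - <<'E'
from h import *
g=[.541,.1712]
manip.move_straight(g+[.046],velocity=.1); open_jaws(); manip.move_straight(g+[.0265],velocity=.06)
s=status.sense();print(s['tool_pos'],s['ft_force'])
gripper_close(); s=status.sense(); print(s['finger_gap'],s['gripper_force'],s['ft_force'])
if s['finger_gap']>.02:
    manip.move_straight(g+[.17],velocity=.15)
    manip.move_ptp([.5461,-.0577,.15],down(np.radians(64.7))); manip.wait(.4)
s=status.sense(); print(s['finger_gap'],s['ft_force'],s['ft_torque'],s['tool_pos'],s['clock'])
i,im=snap("wrist","g1"); j,sd=snap("side","g2");T=s['tool_pos'];M=R.from_quat(s['tool_rot']).as_matrix()
# head z range in tool: top -.008-? ; foot at tool z +.0265
print([proj(i,T+M@np.array([x,y,.0265])) for x,y in ((-.02,0),(.02,0),(0,.02),(0,-.02))], [proj(i,(.5461+.026*np.cos(t),-.0577+.026*np.sin(t),.092)) for t in (0,1.57,3.14,4.71)])
u,v=map(int,proj(j,(.5461,-.0577,.11)));c=cv2.resize(sd[v-50:v+50,u-50:u+50],(400,400),interpolation=cv2.INTER_CUBIC)
cv2.imwrite("pics/g.png",np.hstack([cv2.resize(im[130:270,186:326],(400,400),interpolation=cv2.INTER_CUBIC),c]))
E
```

```text
[0.54057396 0.17111911 0.02585115] [-0.86348302  0.39493066  0.15149667]
0.027385484192760642 29.86940860748291 [ 0.21055333  0.55643813 -0.24970034]
0.027646270888305954 [ 0.16069164  0.54617409 -3.02034771] [-0.04356655 -0.07438279  0.0562381 ] [ 0.54621135 -0.05699262  0.15010951] 31.2667
[(np.float64(257.1098065526893), np.float64(238.60925224351635)), (np.float64(257.14960393800163), np.float64(191.83937753913435)), (np.float64(281.96629391211235), np.float64(215.78459019641102)), (np.float64(232.29056457548916), np.float64(215.7803250709332))] [(np.float64(283.3029505255685), np.float64(192.7909500538826)), (np.float64(244.86748010488606), np.float64(179.33549895319157)), (np.float64(231.78096144031463), np.float64(215.8335741378995)), (np.float64(269.000566254851), np.float64(228.39821943360158))]
```

View pics/g.png

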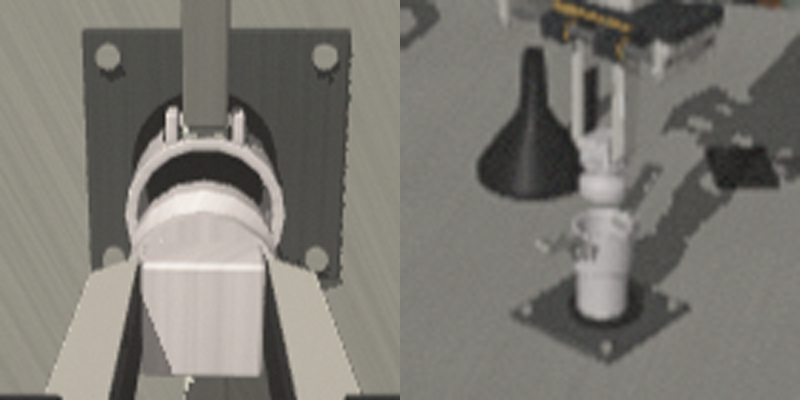

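The plug is held upright, with a gap of 27.6 mm and about 3 N of weight. It is centred over the mouth sideways to within about 0.5 mm (plug at column 257, rim at column 258). I feel for the bore next.

```bash
cat > ins.py <<'E'
from h import *
yaw=np.radians(64.7);ex=np.array([np.cos(yaw),np.sin(yaw)]);ey=np.array([ex[1],-ex[0]])
c=np.array([.5461,-.0577]);Z0=.122
def F(): return np.mean([status.sense()['ft_force'] for _ in range(3)],0)
def go(p,z,v=.03): manip.move_straight([*p,z],velocity=v)
def step_down(p,z,zend,lim,dz=.0008):
    while z>zend:
        z-=dz; go(p,z,.02); f=F()-f0
        if f[2]>lim or np.hypot(*f[:2])>lim: return z,f
    return z,F()-f0
go(c,Z0,.08); manip.wait(.3); f0=F(); found=False
for a,b in [(0,0),(1.8,0),(-1.8,0),(0,1.8),(0,-1.8),(3,1.5),(-3,1.5),(3,-1.5),(-3,-1.5)]:
    p=c+(a*ex+b*ey)/1e3
    go(p,.1195); z,f=step_down(p,.1195,.1135,4); s=status.sense()
    print(a,b,round(z,4),f.round(1),(s['ft_torque']).round(2),s['tool_pos'].round(4),round(s['clock'],1))
    if z<=.1145: found=True;break
    go(p,.1195)
    if s['clock']>50: break
print(found,p)
E
python3 ins.py
```

```text
0 0 0.1131 [-1.2  0.3  0.3] [-0.09  0.02  0.  ] [ 0.546  -0.0577  0.113 ] 34.4
True [ 0.5461 -0.0577]
```

```bash
python3 - <<'E'
from h import *
F=lambda:np.mean([status.sense()['ft_force'] for _ in range(3)],0)
p=np.array([.5461,-.0577]);f0=F();z=.1131
while z>.0868:
    z-=.002 if z>.094 else .0008
    manip.move_straight([*p,z],velocity=.03);f=F()-f0
    if np.hypot(*f[:2])>4 and f[2]<3: p=p+.0003*f[:2]/np.hypot(*f[:2]); print("comply",z,f)
    if f[2]>4: break
s=status.sense();print(z,f.round(2),s['ft_torque'],s['tool_pos'],s['clock'])
E
```

```text
0.08830000000000002 [-0.93  0.47  6.77] [0.05410908 0.13929784 0.02073423] [ 0.54627694 -0.05771299  0.08871642] 38.4167
```

The plug rests on the gasket: foot at about 62.5 mm, 6.8 N felt. I release, turn 90°, and push both arms down together with the open fingers.

```bash
python3 - <<'E'
from h import *
F=lambda:np.mean([status.sense()['ft_force'] for _ in range(3)],0)
p=[.5461,-.0577]
open_jaws(); manip.move_straight(p+[.16],velocity=.12)
manip.move_ptp(p+[.14],down(np.radians(154.7))); manip.wait(.3); f0=F()
i,a=snap("wrist","k0"); z=.130
while z>.0475:
    z-=.005; manip.move_straight(p+[z],velocity=.05); s=status.sense();f=s['ft_force']-f0
    print(round(z,4),f.round(1),s['ft_torque'].round(2))
    if np.linalg.norm(f)>35: print("stop");break
_,b=snap("wrist","k1");_,c=snap("side","k2")
print(s['clock'],s['tool_pos'])
j=load("k2");u,v=map(int,proj(j,(.5461,-.0577,.09)));c=cv2.resize(c[v-38:v+37,u-50:u+50],(400,300),interpolation=cv2.INTER_CUBIC)
k,d=snap("scene","k3");u,v=map(int,proj(k,(.5461,-.0577,.09)));d=cv2.resize(d[v-38:v+37,u-50:u+50],(400,300),interpolation=cv2.INTER_CUBIC)
cr=lambda m:cv2.resize(m[124:304,136:376],(400,300))
cv2.imwrite("pics/k.png",np.vstack([np.hstack([cr(a),cr(b)]),np.hstack([c,d])]))
E
```

```text
0.125 [-0.4  0.6  1.6] [-0.   -0.16 -0.01]
0.12 [0.3 1.4 1.1] [ 0.09 -0.19 -0.02]
0.115 [0.7 1.2 0.6] [ 0.01 -0.12  0.01]
0.11 [0.5 0.8 0.2] [-0.02 -0.1  -0.01]
0.105 [-0.2  1.   1.3] [ 0.   -0.1   0.01]
0.1 [0.  0.8 1.4] [ 0.03 -0.11  0.06]
0.095 [0.4 1.1 0.9] [-0.02 -0.19  0.02]
0.09 [ 1.  -0.5  4. ] [-0.3  -0.23  0.04]
0.085 [ 0.2 -0.1  6.2] [-0.12 -0.17 -0.03]
0.08 [ 0.4 -0.1  8.4] [-0.13 -0.18 -0.04]
0.075 [1.  0.3 7.8] [-0.2  -0.25  0.01]
0.07 [ 1.1 -0.5  6.8] [-0.21 -0.27  0.  ]
0.065 [ 1.3 -1.   6.8] [-0.11 -0.34  0.02]
0.06 [ 1.7 -0.4  5. ] [-0.12 -0.4  -0.01]
0.055 [2.  0.3 5. ] [-0.12 -0.53 -0.05]
0.05 [2.1 0.  2.9] [-0.17 -0.61 -0.05]
0.045 [ 2.  -0.5  2.2] [-0.15 -0.57 -0.02]
46.475 [ 0.54602356 -0.05758676  0.04470307]
```

View pics/k.png

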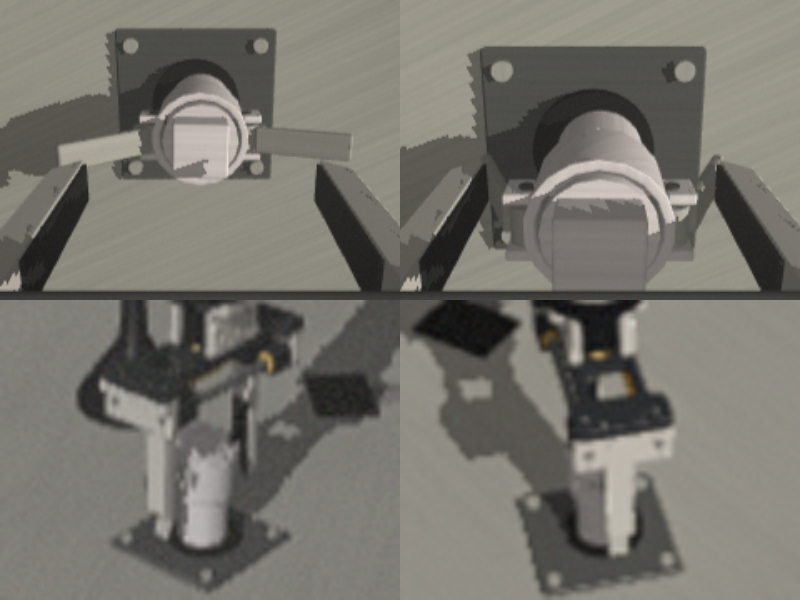

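Both arms are steeply down between the fingers, and the plug is seated. I squeeze.

```bash
python3 - <<'E'
from h import *
gripper_close(); manip.wait(.3); s=status.sense(); print(s['finger_gap'],s['gripper_force'],s['ft_force'],s['clock'])
j,c=snap("side","m0")
if .060<s['finger_gap']<.068:
    open_jaws(); manip.move_straight([.5461,-.0577,.16],velocity=.12); manip.wait(.2)
    s=status.sense();print(s['finger_gap'],s['clock'])
i,b=snap("wrist","m1");j,c=snap("side","m2")
u,v=map(int,proj(j,(.5461,-.0577,.07)));c=cv2.resize(c[v-38:v+37,u-50:u+50],(400,300),interpolation=cv2.INTER_CUBIC)
cv2.imwrite("pics/m.png",np.hstack([cv2.resize(b[124:274,156:356],(400,300),interpolation=cv2.INTER_CUBIC),c]))
E
```

```text
0.06444328695596566 29.997131824493408 [ -2.74072671  -2.10970682 -15.15077624] 47.4917
0.09411903504223598 49.5
```

View pics/m.png

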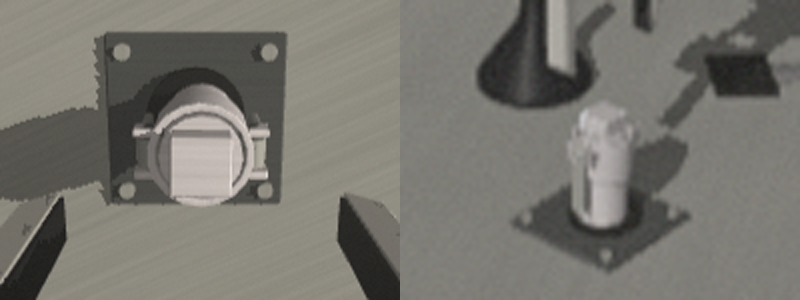

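The jaws stopped at 64.4 mm, close to the 65 mm expected with both arms closed. The picture shows both arms hanging at the coupler's sides and the plug seated, with the gripper clear. I hand in.

```bash
python3 -c "
from rig import *
print(close_job())"
```

```text
the job is handed in; nothing more can be done
None
```

I set the middle-sized plug on the gasket, swung both cam arms down together and squeezed them closed (64.4 mm over the arms, 65 mm expected), then let go and handed in at about 49.5 s; the first grasp missed because the fingertips sat about 25 mm higher than stated.

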